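# Clamp the reed plate and swing the glass over the marked reed

### The job

Get this reed plate ready to inspect: with a fingertip, push the jig's cam lever round clockwise until it is fully home on its stop and the plate is clamped against the fence, then push the magnifier round on its post until the red dot on the plate is centred under the glass. Keep your fingers off the reed plate, do not lift it out of the jig, and leave the pearwood comb, reed wrench and cover plate where they lie.

Things in the scene. Friction and masses are not known exactly. Their poses are not given: they have to be found in the camera images.
- jig: Fixed aluminium jig. Origin on the bench under the middle of the plate bed; x points across the bed to the fence (at yaw 0 away from the robot), y along the bed to the left, z up. Base 12 mm thick, x -65 to 95, y -85 to 85 mm. Bed top 22 mm up; fence (x 16 to 26, y -66 to 66 mm) and sliding jaw (10 mm thick, on the -x side, y -50 to 50 mm) rise to 27 mm.
- cam_pivot (a point): The cam lever's vertical pivot axis, at jig (-46, 0) mm; this point is the pivot screw's top, 43 mm above the bench.
- magnifier_post (a point): The vertical post axis on which the magnifier turns, at jig (80, 10) mm; this point is the cap's top, 78 mm above the bench.
- cam_lever (a joint): Angle of the steel cam lever, rad. 0: arm along jig -x (towards the robot); grows clockwise from above; 1.57: arm along jig +y, beside the jaw, locked; stops at 1.58 and -0.45; starts open at -0.35 to 0.25. Friction 0.2 N m, stays where left. The arm is a bar 10 mm wide, 28 to 38 mm above the bench, reaching 70 mm from the pivot. It drives the jaw up to 6 mm to the fence.
- lever_ball (a point): Centre of the black ball (20 mm across) standing on the end of the cam lever, 66 mm from the pivot, 52 mm above the bench.
- magnifier (a joint): Angle of the magnifier arm about its vertical post, rad. 0: arm points along jig -x, glass over the bed; it grows as the glass swings to jig -y (counterclockwise from above); range -0.9 to 1.6; starts swung away between 0.85 and 1.25. Friction 0.06 N m, it stays where it is left.
- glass_center (a point): Centre of the magnifying glass, 80 mm from the post axis, 64 mm above the bench. The glass sits in a black bakelite ring 54 mm in outer diameter, 12 mm tall, from 58 to 70 mm above the bench, joined to the post by a thin steel arm.
- reed_plate: Tarnished brass reed plate, 104 x 32 x 2 mm, loose on the bed between jaw and fence, long side along jig y. Origin at the centre of its underside, axes like the jig's. It lies 1.5 to 3 mm off the fence and anywhere within 13 mm of the middle along the bed; clamped, its origin has jig x about 0.
- red_dot (a point): The red sticker dot, 9 mm across, on top of the reed plate on its long centre line, 14.5 mm from the plate's middle towards plate +y.
- comb_mid (a point): Middle of the loose pearwood comb, 104 x 28 x 7 mm, lying on the bench beside the jig.
- reed_wrench_mid (a point): Middle of the loose blued steel reed wrench, 104 x 20 x 5 mm, lying on the bench beside the jig.
- cover_plate_mid (a point): Middle of the loose chrome cover plate, 104 x 30 x 10 mm, lying on the bench beside the jig.

How it is judged:
By the outcome, as a careful person would: the job done as asked, in the order asked, and still so for the second after the job is handed in, with the robot touching nothing.
It also fails if it takes over 64 s, if anything falls off the work surface, if the arm or the gripper's body presses on something with over 40 N, if the wrist force passes 120 N, or if a joint passes its speed limit or range.

### The arm

A 6-joint arm with a two-finger parallel gripper is mounted at the origin on the work surface. World frame = base frame: x ahead of the robot, y to its left, z up, the work surface at z = 0. Lengths are in m, angles in rad, forces in N, time in s.
With the tool pointing down it reaches from about 0.425 to 0.95 m from the base axis. Payload 3.5 kg.
Tool frame: the origin (TCP) lies at the very end of the fingers, on their centre line; the grasp point (between the pads) lies 19 mm behind it; z points along the fingers, y is the direction in which the jaws open and shut (so a half turn about z gives the same grasp; the last joint's range is limited). The gripper opens to 85 mm and grips with 20 to 120 N. Pads are 22 mm wide; open, the fingers measure 114 mm over their backs; the gripper's body (76 mm by 85 mm) begins 54 mm behind the grasp point. The pads swing forward as they close: fully open they stand 13 mm farther back than shut.
Start: joints at [0.953, 0.286, 1.577, -0, 1.279, -0.15], TCP at [0.304, 0.602, 0.231] pointing down, gripper open.
Joint ranges: [-2.77, 2.77], [-0.9, 2.22], [0.21, 2.48], [-1.53, 4.67], [0.24, 2.81], [-2.84, 2.84]. Speed limits (rad/s): [2.79, 2.79, 3.14, 3.14, 3.14, 3.14].

### API

Orientations are given as a unit quaternion [x, y, z, w].
In Python, from plant import get_state, read_camera, get_calibration, ticket, search_frame, cut_out, pinpoint gives the robot as it stands.
- The arm moves only by the tool move_arm, never from a script. Its argument "plan" is a list that holds one entry, the list of rows, each a list of 7 numbers: the turn, a rotation vector about the tool's x, y, z in degrees, then the shift along the tool's x, y, z in m, then the finger opening in m, from 0 to 0.0854. In form: [[[ax, ay, az, x, y, z, hand], ...]]. A call has exactly 5 rows; each row is the pose to reach, as a shift and turn from the pose measured when the call began, along the tool's axes at that moment; what a row does not reach only later rows make up. A row lasts 1/8 s, in which the tool goes at most 62.5 mm and 10.7 degrees, less where a joint would pass 70% of its speed; a pose out of reach is approached as far as the arm can. A call with a gripper value outside its range is refused whole. The fingers move at their own pace and stop on an object; "force" is the grip in N (left out, the last holds). Time passes only in rows, so rows that repeat a pose let the fingers close, or fill a call up. It gives the time, the measured TCP pose, the force and the opening at its end, in the units of the state.
- get_state(): the state, without advancing time (a new reading comes with each control period).
- read_camera(name): name is "scene" or "top" or "wrist"; returns the picture (400x640x3 uint8, red, green, blue); there is no depth.
- get_calibration(name): a dict with "mtx" (3x3 intrinsics, pixels), "dist_coeffs" ([k1, k2, p1, p2, k3] as OpenCV has them; the pictures are not rectified), "extrinsics" (4x4, takes a point from camera to world coordinates); the wrist camera has in their place "hand_eye" (4x4, takes a point from camera to tool coordinates, whose origin is the TCP and whose axes are the flange's). Camera axes: x right, y up, looking along -z (the intrinsics and any distortion apply to the point x, -y, -z); pixel columns grow to the right and rows downward; lengths in m; the calibration is good to about 2 mm. A picture is of the moment at which its call begins: read the wrist's pose just before it. get_calibration takes no time and is no camera call.
- ticket.sign_off(): hands the job in, once; it reports no verdict.
Trained networks look in the newest picture that a camera, given by its name, has taken for a name from the list of things; names that differ only in an ending like _2 or _b are one class to them, and where a whole thing is asked for, a point or a joint stands for the part that bears it (a point fixed in the world has none). Each returns a list of dicts, best first, with "p" (0 to 1); they miss things now and then, are a little off and sometimes report something else, mostly with a low value. They report only what shows in the picture. A call takes as long as a camera call.
- search_frame(camera, query): "centre" ([column, row] in pixels, amid what is visible of it).
- cut_out(camera, query): "pixels" (400x640 bool, what is visible of it) and "centre" ([column, row] in pixels, amid what is visible of it).
- pinpoint(camera, query): "centre" ([column, row] in pixels: a listed point, or the origin of a listed thing).
The state is a dict: "time": time; "qpos": joint angles; "dq": joint speeds; "joint_efforts": joint torques, N m; "eef_pos": TCP position; "tcp_rot": TCP orientation; "contact_force": force on the tool from outside, world axes, zero at the start; "wrist_torque": the same for the moment, N m; "opening": opening from 0.0 (shut) to 1.0 (fully open).
Only numpy, scipy, OpenCV 4.12 (cv2) and the standard library are available. Lean on these libraries where they do the work, as an engineer would, in place of code of your own. Each camera call takes 0.05 s, during which the arm holds its last target.

## Working session

There is one attempt and no reset: what is moved stays moved. The work goes in short steps, Python scripts to look and compute and a tool call to move; the robot and the scene stay as the last step left them, time stands still between calls to the robot, and variables do not carry over. Pictures are saved under pics/ and viewed, and the job is handed in when it is done.

Besides the shell and the picture viewer there is one more tool, called after "Emit:" in YAML: its name, and indented under it one key for each argument. move_arm: Moves the arm, as the interface text tells. Its arguments: {"type":"object","properties":{"plan":{"type":"array","items":{"type":"array","items":{"type":"array","items":{"type":"number"}}}},"force":{"type":"number"}},"required":["plan"]}

```bash
mkdir -p pics; ls; cat > h.py <<'E'
import numpy as np, cv2
from plant import *
from scipy.spatial.transform import Rotation as R
def snap(c,n):
    im=read_camera(c); cv2.imwrite(f'pics/{n}.png',im[:,:,::-1]); return im
def ray(c,px,st=None):
    k=get_calibration(c); u=cv2.undistortPoints(np.array([[px]],float),np.array(k['mtx']),np.array(k['dist_coeffs']))[0,0]
    d=np.array([u[0],-u[1],-1.])
    if 'extrinsics' in k: T=np.array(k['extrinsics'])
    else:
        st=st or get_state(); T=np.eye(4);T[:3,:3]=R.from_quat(st['tcp_rot']).as_matrix();T[:3,3]=st['eef_pos'];T=T@np.array(k['hand_eye'])
    return T[:3,3],T[:3,:3]@d
def atz(c,px,z,st=None):
    o,d=ray(c,px,st); return o+d*(z-o[2])/d[2]
def proj(c,P,st=None):
    k=get_calibration(c)
    if 'extrinsics' in k: T=np.array(k['extrinsics'])
    else:
        st=st or get_state(); T=np.eye(4);T[:3,:3]=R.from_quat(st['tcp_rot']).as_matrix();T[:3,3]=st['eef_pos'];T=T@np.array(k['hand_eye'])
    p=np.linalg.inv(T)@np.append(P,1); p=p[:3]*[1,-1,-1]
    return cv2.projectPoints(p[None],np.zeros(3),np.zeros(3),np.array(k['mtx']),np.array(k['dist_coeffs']))[0].ravel()
E
python3 - <<'E'
from h import *
np.set_printoptions(precision=4,suppress=True)
s=get_state();print(s)
Z=dict(cam_pivot=.043,magnifier_post=.078,lever_ball=.052,glass_center=.064,red_dot=.024,reed_plate=.022,jig=0.0,comb_mid=.0035,reed_wrench_mid=.0025,cover_plate_mid=.005)
for c in ['scene','top']:
    snap(c,c+'0')
    for n,z in Z.items():
        for r in pinpoint(c,n)[:2]: print(c,n,np.round(r['centre'],1),round(r['p'],2),atz(c,r['centre'],z))
E
```

```text
pics
{'time': 0.0, 'qpos': array([ 0.953 ,  0.2872,  1.5782,  0.    ,  1.2786, -0.15  ]), 'dq': array([-0.0005,  0.0003, -0.0001, -0.0009,  0.0003, -0.0009]), 'joint_efforts': array([  0.0016, -40.5982, -29.263 ,  -0.    ,   0.0056,  -0.    ]), 'eef_pos': array([0.304 , 0.6019, 0.2299]), 'tcp_rot': array([ 0.2318,  0.9728, -0.0011, -0.0004]), 'contact_force': array([ 0.6933,  0.8474, -0.0554]), 'wrist_torque': array([-0.0126, -0.0209,  0.0186]), 'opening': 0.995282518165145}
scene cam_pivot [268.9 175.7] 0.62 [ 0.4898 -0.0021  0.043 ]
scene magnifier_post [271.8 175.5] 0.71 [0.5144 0.0031 0.078 ]
scene magnifier_post [288.3 222.2] 0.69 [0.6125 0.0166 0.078 ]
scene lever_ball [258.5 147. ] 0.73 [ 0.4261 -0.0124  0.052 ]
scene glass_center [240.4 219.7] 0.98 [ 0.5843 -0.0625  0.064 ]
scene red_dot [287.4 195.6] 0.56 [0.5281 0.0256 0.024 ]
scene reed_plate [276.8 197.2] 0.93 [0.5264 0.0056 0.022 ]
scene jig [277.3 208. ] 0.72 [0.5369 0.0032 0.    ]
scene comb_mid [358.1 208.4] 0.9 [0.57   0.1532 0.0035]
scene reed_wrench_mid [408.8 197.2] 0.86 [0.5646 0.2556 0.0025]
scene cover_plate_mid [197.1 222. ] 0.6 [ 0.5401 -0.1475  0.005 ]
top cam_pivot [360.1 257.6] 0.89 [0.4875 0.0021 0.043 ]
top magnifier_post [352.8 184.6] 0.59 [0.6083 0.0148 0.078 ]
top lever_ball [370.  294.2] 0.81 [ 0.4255 -0.0118  0.052 ]
top glass_center [397.  197.4] 0.97 [ 0.5885 -0.0625  0.064 ]
top red_dot [345.  228.9] 0.96 [0.5402 0.0255 0.024 ]
top reed_plate [355.8 234. ] 0.91 [0.531  0.0062 0.022 ]
top jig [353.2 237. ] 0.6 [0.5281 0.0088 0.    ]
top jig [268.8 214.3] 0.45 [0.5723 0.1653 0.    ]
top comb_mid [272.2 217.4] 0.62 [0.5658 0.1585 0.0035]
top comb_mid [356.5 255.5] 0.6 [0.4937 0.004  0.0035]
top reed_wrench_mid [224.3 217.4] 0.67 [0.5668 0.2479 0.0025]
top cover_plate_mid [433.4 228.9] 0.59 [ 0.5408 -0.141   0.005 ]
```

View pics/top0.png

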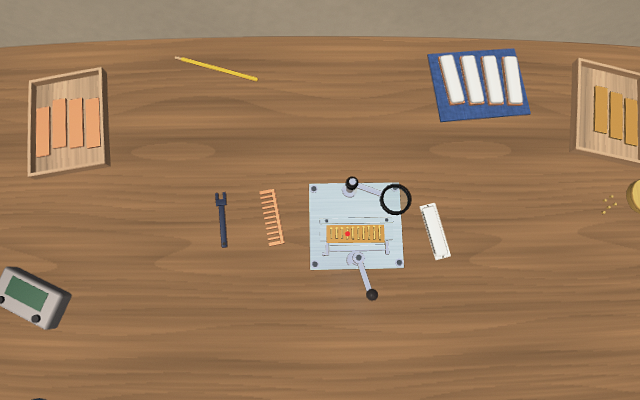

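View pics/scene0.png

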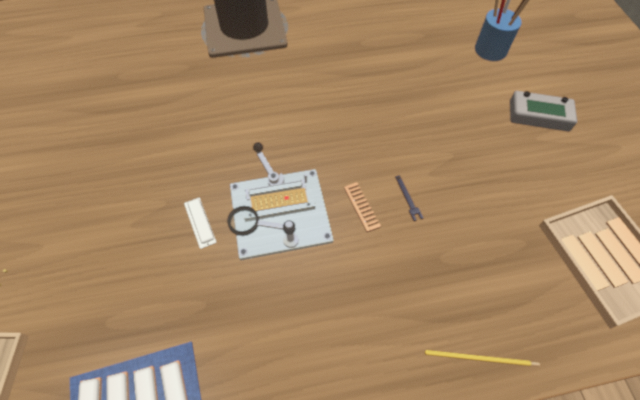

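```bash
cat >> h.py <<'E'
def Rt(h):
    h=np.radians(h); x=np.array([np.cos(h),np.sin(h),0]); z=np.array([0,0,-1.]); return np.column_stack([x,np.cross(z,x),z])
def plan(ts,hand=0.0):
    s=get_state(); Rc=R.from_quat(s['tcp_rot']).as_matrix(); hd=np.degrees(np.arctan2(Rc[1,0],Rc[0,0]))
    print('t',round(s['time'],2),'pos',np.round(s['eef_pos'],4),'head',round(hd,1),'F',np.round(s['contact_force'],1),'q',np.round(s['qpos'],2),'op',round(s['opening'],2))
    for t in ts:
        d=Rc.T@(np.array(t[:3])-s['eef_pos']); rv=np.degrees(R.from_matrix(Rc.T@Rt(t[3])).as_rotvec())
        print([float(v) for v in np.round(rv,1)]+[float(v) for v in np.round(d,4)]+[hand])
E
python3 - <<'E'
from h import *
print(np.round(get_calibration('wrist')['hand_eye'],3))
plan([(0.42,-0.09,.24,101)])
E
```

```text
[[-0.     0.961  0.276  0.07 ]
 [ 1.     0.    -0.    -0.001]
 [-0.     0.276 -0.961 -0.141]
 [ 0.     0.     0.     1.   ]]
t 1.1 pos [0.3043 0.6025 0.2314] head 153.2 F [ 0.3 -0.  -0.2] q [ 0.95  0.29  1.58 -0.    1.28 -0.15] op 1.0
[0.0, 0.0, 52.2, -0.4155, -0.5659, -0.0086, 0.0]
```

```bash
python3 - <<'E'
from h import *
a=np.array([.3043,.6025,.2314,153]);b=np.array([.52,.03,.26,100])
plan([a+(b-a)*k/10 for k in range(1,11)])
E
```

```text
t 1.1 pos [0.3043 0.6025 0.2314] head 153.2 F [ 0.3 -0.  -0.2] q [ 0.95  0.29  1.58 -0.    1.28 -0.15] op 1.0
[0.0, 0.0, 5.5, -0.045, -0.0414, -0.0029, 0.0]
[0.0, 0.0, 10.8, -0.0901, -0.0827, -0.0058, 0.0]
[0.0, 0.0, 16.1, -0.1352, -0.1241, -0.0086, 0.0]
[0.0, 0.0, 21.4, -0.1802, -0.1655, -0.0115, 0.0]
[0.0, 0.0, 26.7, -0.2253, -0.2069, -0.0143, 0.0]
[0.0, 0.0, 32.0, -0.2704, -0.2482, -0.0172, 0.0]
[0.0, 0.0, 37.3, -0.3154, -0.2896, -0.0201, 0.0]
[0.0, 0.0, 42.6, -0.3605, -0.331, -0.0229, 0.0]
[0.0, 0.0, 47.9, -0.4056, -0.3724, -0.0258, 0.0]
[0.0, 0.0, 53.2, -0.4506, -0.4137, -0.0286, 0.0]
```

Emit:
move_arm:
  plan:
    - [[0, 0, 5.5, -0.045, -0.041, -0.003, 0], [0, 0, 10.8, -0.09, -0.083, -0.006, 0], [0, 0, 16.1, -0.135, -0.124, -0.009, 0], [0, 0, 21.4, -0.18, -0.165, -0.0115, 0], [0, 0, 26.7, -0.225, -0.207, -0.0143, 0]]
  force: 60

```text
time: 1.72
eef_pos: [0.4123, 0.3145, 0.246]
tcp_rot: [0.451, 0.892, 0.0, 0.0]
contact_force: [0.3, 0.5, 0.3]
opening: 0.003
```

```bash
python3 - <<'E'
from h import *
a=np.append(get_state()['eef_pos'],127);b=np.array([.52,.03,.26,100])
plan([a+(b-a)*k/5 for k in range(1,6)])
E
```

```text
t 1.73 pos [0.4123 0.3145 0.246 ] head 126.3 F [0.3 0.5 0.3] q [ 0.46 -0.08  1.94 -0.    1.27 -0.18] op 0.0
[0.1, 0.0, 4.7, -0.0586, -0.0164, -0.0028, 0.0]
[0.1, 0.0, 10.1, -0.1172, -0.0327, -0.0056, 0.0]
[0.1, 0.0, 15.5, -0.1758, -0.0491, -0.0084, 0.0]
[0.1, 0.0, 20.9, -0.2344, -0.0655, -0.0112, 0.0]
[0.1, 0.0, 26.3, -0.293, -0.0818, -0.014, 0.0]
```

Emit:
move_arm:
  plan:
    - [[0, 0, 5, -0.0586, -0.0164, -0.0028, 0], [0, 0, 10.1, -0.117, -0.0327, -0.0056, 0], [0, 0, 15.5, -0.176, -0.049, -0.0084, 0], [0, 0, 20.9, -0.234, -0.0655, -0.011, 0], [0, 0, 26.3, -0.293, -0.082, -0.014, 0]]

```text
time: 2.35
eef_pos: [0.5203, 0.028, 0.2605]
tcp_rot: [0.644, 0.765, 0.001, 0.001]
contact_force: [1.0, 0.6, 0.1]
opening: 0.004
```

```bash
cat >> h.py <<'E'
Z=dict(cam_pivot=.043,magnifier_post=.078,lever_ball=.052,glass_center=.064,red_dot=.024,reed_plate=.022,jig=0.0)
def look(c,n,names=Z):
    s=get_state(); snap(c,n); np.set_printoptions(precision=4,suppress=True)
    for k in names:
        for r in pinpoint(c,k)[:2]: print(c,k,np.round(r['centre'],1),round(r['p'],2),atz(c,r['centre'],Z[k],s))
E
python3 - <<'E'
from h import *
plan([])
look('wrist','w1')
E
```

```text
t 2.35 pos [0.5203 0.028  0.2605] head 99.9 F [1.  0.6 0.1] q [-0.14 -0.08  1.92  0.    1.3  -0.31] op 0.0
wrist cam_pivot [282.1 185.8] 0.92 [0.4859 0.0045 0.043 ]
wrist magnifier_post [406.  201.7] 0.62 [0.6139 0.0184 0.078 ]
wrist magnifier_post [286.1 186.4] 0.27 [0.4921 0.0134 0.078 ]
wrist lever_ball [223.7 195.2] 0.98 [ 0.4253 -0.0144  0.052 ]
wrist glass_center [361.4 258.3] 0.65 [ 0.5855 -0.0569  0.064 ]
wrist red_dot [323.4 172.1] 0.88 [0.5291 0.0237 0.024 ]
wrist reed_plate [324.  184.8] 0.87 [0.5326 0.0086 0.022 ]
wrist jig [326.6 183.4] 0.64 [0.5369 0.0059 0.    ]
wrist jig [288.3 186. ] 0.58 [ 0.4909 -0.0054  0.    ]
```

View pics/w1.png

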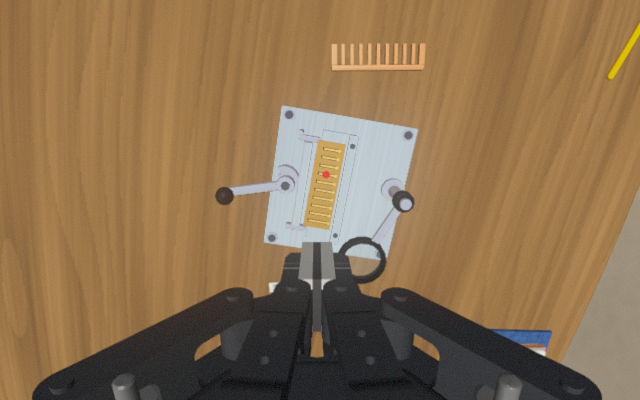

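```bash
python3 - <<'E'
from h import *
from scipy.optimize import least_squares
np.set_printoptions(precision=4,suppress=True)
obs=[((283,107),(-.065,.085,.012)),((417,129),(.095,.085,.012)),((264,242),(-.065,-.085,.012)),((285.5,186),(-.046,0,.043)),((404,202.5),(.08,.01,.078))]
s=get_state()
def J(p,q): 
    c,n=np.cos(p[2]),np.sin(p[2]); return np.array([p[0]+c*q[0]-n*q[1],p[1]+n*q[0]+c*q[1],q[2]])
top=[((360.1,257.6),(-.046,0,.043)),((351.5,183),(.08,.01,.078)),((309,184),(-.065*-1+.03,.085,.012)),((310,270),(-.065,.085,.012)),((404,268),(-.065,-.085,.012))]
for c,o in(('wrist',obs),('top',top)):
    f=lambda p:np.concatenate([proj(c,J(p,q),s)-u for u,q in o])
    r=least_squares(f,[.53,.005,.05]);print(c,r.x,np.round(r.fun,1))
for px,z in(((224.5,196),.052),((361,260),.064),((326,174.5),.024)): print(atz('wrist',px,z,s))
E
```

```text
wrist [0.5338 0.0083 0.018 ] [-2.4 -2.2  1.8 -0.9 -1.1  1.3 -0.9  0.5  2.3  1.9]
top [0.5331 0.0045 0.0127] [-1.   0.3  0.8 -1.1 -0.5 -0.1  0.2  0.7  0.5  0.1]
[ 0.4255 -0.0122  0.052 ]
[ 0.5847 -0.055   0.064 ]
[0.5314 0.025  0.024 ]
```

```bash
cat >> h.py <<'E'
PV=np.array([.488,.004])
U=lambda a:np.array([np.cos(np.radians(a)),np.sin(np.radians(a))])
def fing(psi,off=.021,r=.060,z=.042):
    return (*(PV+r*U(psi)-off*U(psi-90)),z,psi-90)
E
python3 - <<'E'
from h import *
t=fing(195,.034)
print(t)
plan([t[:2]+(.10,105),t[:2]+(.042,105)])
E
```

```text
(np.float64(0.4388442979561416), np.float64(-0.044370620799979575), 0.042, 105)
t 2.75 pos [0.5194 0.0313 0.2599] head 100.2 F [-1.2 -0.1  0.1] q [-0.14 -0.08  1.92  0.    1.3  -0.31] op 0.0
[0.0, -0.0, -4.8, -0.0603, -0.0928, 0.1598, 0.0]
[0.0, -0.0, -4.8, -0.0603, -0.0929, 0.2178, 0.0]
```

Emit:
move_arm:
  plan:
    - [[0, 0, -1.2, -0.015, -0.023, 0.04, 0], [0, 0, -2.4, -0.03, -0.046, 0.08, 0], [0, 0, -3.6, -0.045, -0.07, 0.12, 0], [0, 0, -4.8, -0.06, -0.093, 0.16, 0], [0, 0, -4.8, -0.06, -0.093, 0.16, 0]]

```text
time: 3.38
eef_pos: [0.4349, -0.0426, 0.0965]
tcp_rot: [0.609, 0.793, -0.001, -0.004]
contact_force: [-0.5, 0.3, 0.7]
opening: 0.002
```

```bash
python3 - <<'E'
from h import *
s=get_state();snap('wrist','w2')
r=pinpoint('wrist','lever_ball');print([(x['centre'],x['p'],atz('wrist',x['centre'],.052,s)) for x in r[:1]])
plan([fing(195,.034)])
E
```

```text
[([315.8, 177.9], 0.73, array([ 0.42614607, -0.01488703,  0.052     ]))]
t 3.48 pos [ 0.4395 -0.0434  0.1008] head 105.0 F [0.5 0.3 0.7] q [-0.33 -0.09  2.24  0.    0.99 -0.59] op 0.0
[0.1, 0.0, 0.0, -0.0007, -0.001, 0.0588, 0.0]
```

View pics/w2.png

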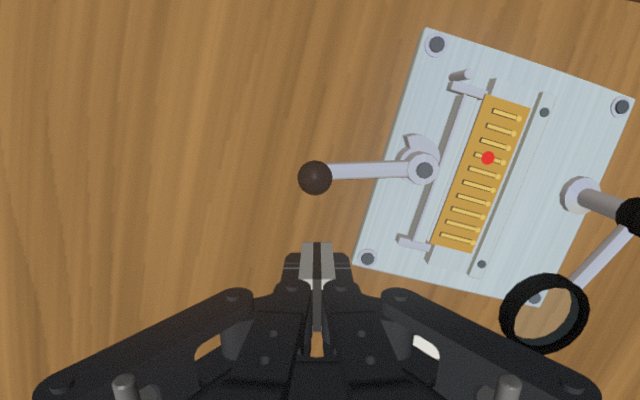

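Emit:
move_arm:
  plan:
    - [[0, 0, 0, 0, 0, 0.03, 0], [0, 0, 0, 0, 0, 0.059, 0], [0, 0, 0, 0, 0, 0.059, 0], [0, 0, 0, 0.005, 0, 0.059, 0], [0, 0, 0, 0.01, 0, 0.059, 0]]

```text
time: 4.1
eef_pos: [0.4386, -0.0337, 0.0437]
tcp_rot: [0.608, 0.794, 0.002, 0.003]
contact_force: [0.7, 0.3, -0.4]
opening: 0.003
```

```bash
python3 - <<'E'
from h import *
plan([fing(p,.021) for p in (190,183,176,168,160)])
E
```

```text
t 4.1 pos [ 0.4386 -0.0337  0.0437] head 105.0 F [ 0.7  0.3 -0.4] q [-0.31  0.02  2.27  0.    0.85 -0.57] op 0.0
[0.3, 0.1, 5.0, 0.0079, -0.0041, 0.0016, 0.0]
[0.3, 0.1, 12.0, 0.0155, -0.0056, 0.0016, 0.0]
[0.3, 0.1, 19.0, 0.0233, -0.0061, 0.0016, 0.0]
[0.3, 0.0, 27.0, 0.0321, -0.0055, 0.0016, 0.0]
[0.3, 0.0, 35.0, 0.0408, -0.0037, 0.0015, 0.0]
```

Emit:
move_arm:
  plan:
    - [[0, 0, 5, 0.008, -0.004, 0.0015, 0], [0, 0, 12, 0.0155, -0.0056, 0.0015, 0], [0, 0, 19, 0.0235, -0.006, 0.0015, 0], [0, 0, 27, 0.032, -0.0055, 0.0015, 0], [0, 0, 35, 0.041, -0.0037, 0.0015, 0]]

```text
time: 4.72
eef_pos: [0.4255, 0.0044, 0.0436]
tcp_rot: [0.82, 0.573, 0.003, 0.004]
contact_force: [0.3, -4.4, 0.6]
opening: 0.002
```

```bash
python3 - <<'E'
from h import *
look('wrist','w3',['lever_ball','cam_pivot'])
plan([fing(p,.021) for p in (154,147,139,131,123)])
E
```

```text
wrist lever_ball [299.7 224.2] 0.7 [0.4257 0.0257 0.052 ]
wrist cam_pivot [446.7 213.5] 0.76 [0.4883 0.0044 0.043 ]
t 4.88 pos [0.4253 0.0051 0.0432] head 70.2 F [-0.1 -0.5 -0. ] q [-0.23 -0.02  2.3   0.    0.85  0.12] op 0.0
[0.5, -0.1, 6.2, 0.0058, -0.0025, 0.0012, 0.0]
[0.5, -0.2, 13.2, 0.0135, -0.0038, 0.0012, 0.0]
[0.4, -0.2, 21.2, 0.0223, -0.0041, 0.0012, 0.0]
[0.4, -0.2, 29.2, 0.0312, -0.0032, 0.0012, 0.0]
[0.4, -0.3, 37.2, 0.0398, -0.0011, 0.0013, 0.0]
```

View pics/w3.png

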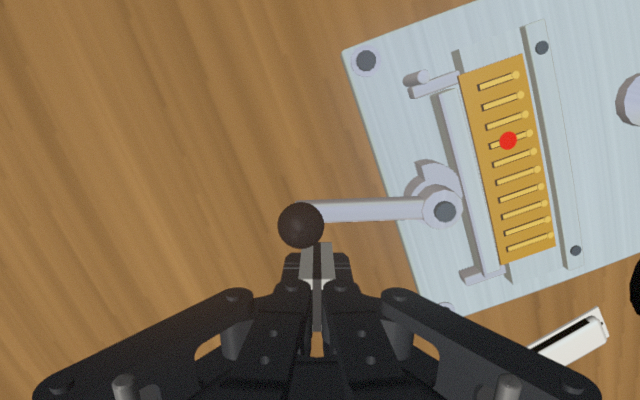

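```bash
python3 - <<'E'
from h import *
plan([fing(p,.021,.065) for p in (154,147,139,131,123)])
E
```

```text
t 4.88 pos [0.4253 0.0051 0.0432] head 70.2 F [-0.1 -0.5 -0. ] q [-0.23 -0.02  2.3   0.    0.85  0.12] op 0.0
[0.5, -0.1, 6.2, 0.0064, -0.0075, 0.0011, 0.0]
[0.5, -0.2, 13.2, 0.0146, -0.0087, 0.0012, 0.0]
[0.4, -0.2, 21.2, 0.0242, -0.0088, 0.0012, 0.0]
[0.4, -0.2, 29.2, 0.0336, -0.0076, 0.0012, 0.0]
[0.4, -0.3, 37.2, 0.0428, -0.0051, 0.0012, 0.0]
```

Emit:
move_arm:
  plan:
    - [[0, 0, 6, 0.006, -0.006, 0.001, 0], [0, 0, 13, 0.0146, -0.008, 0.001, 0], [0, 0, 21, 0.024, -0.0085, 0.001, 0], [0, 0, 29, 0.0336, -0.0075, 0.001, 0], [0, 0, 37, 0.043, -0.005, 0.001, 0]]

```text
time: 5.5
eef_pos: [0.4349, 0.0469, 0.0426]
tcp_rot: [0.958, 0.285, 0.003, 0.002]
contact_force: [-3.0, -4.1, 1.6]
opening: -0.007
```

```bash
python3 - <<'E'
from h import *
plan([fing(p,.021,.065) for p in (117,110,104,98,94)])
E
```

```text
t 5.5 pos [0.4349 0.0469 0.0426] head 33.1 F [-3.  -4.1  1.6] q [-0.12  0.01  2.27 -0.    0.85  0.87] op -0.01
[0.3, -0.3, 6.1, 0.0071, -0.0019, 0.0006, 0.0]
[0.3, -0.3, 13.1, 0.0154, -0.0031, 0.0006, 0.0]
[0.3, -0.3, 19.1, 0.0225, -0.0033, 0.0006, 0.0]
[0.3, -0.3, 25.1, 0.0297, -0.0028, 0.0007, 0.0]
[0.3, -0.3, 29.1, 0.0344, -0.0021, 0.0007, 0.0]
```

Emit:
move_arm:
  plan:
    - [[0, 0, 6, 0.007, -0.002, 0.0005, 0], [0, 0, 13, 0.0154, -0.003, 0.0005, 0], [0, 0, 19, 0.0225, -0.003, 0.0005, 0], [0, 0, 25, 0.0297, -0.003, 0.0005, 0], [0, 0, 29, 0.0344, -0.002, 0.0005, 0]]

```text
time: 6.12
eef_pos: [0.4611, 0.0678, 0.042]
tcp_rot: [0.999, 0.036, 0.001, 0.001]
contact_force: [-4.0, 0.7, 2.6]
opening: 0.003
```

```bash
python3 - <<'E'
from h import *
look('wrist','w4',['lever_ball','cam_pivot'])
plan([fing(p,.021,.065) for p in (92,90,88,86,84)])
E
```

```text
wrist lever_ball [313.9 226.4] 0.92 [0.4814 0.0694 0.052 ]
wrist cam_pivot [457.7 215.1] 0.55 [0.4879 0.0054 0.043 ]
t 6.28 pos [0.4617 0.0677 0.042 ] head 4.3 F [-2.8  1.6  1.6] q [-0.07  0.08  2.21 -0.    0.85  1.43] op 0.0
[0.1, -0.3, 2.3, 0.003, -0.0003, 0.0001, 0.0]
[0.1, -0.3, 4.3, 0.0053, -0.0009, 0.0001, 0.0]
[0.1, -0.3, 6.3, 0.0077, -0.0014, 0.0001, 0.0]
[0.1, -0.3, 8.3, 0.01, -0.0018, 0.0001, 0.0]
[0.1, -0.3, 10.3, 0.0124, -0.0022, 0.0001, 0.0]
```

View pics/w4.png

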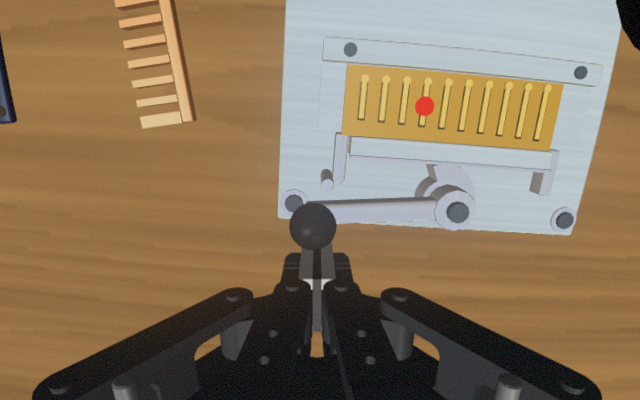

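Emit:
move_arm:
  plan:
    - [[0, 0, 2, 0.003, 0, 0, 0], [0, 0, 3, 0.005, -0.001, 0, 0], [0, 0, 4, 0.007, -0.001, 0, 0], [0, 0, 4, 0.009, -0.001, 0, 0], [0, 0, 4, 0.011, -0.001, 0, 0]]

```text
time: 6.9
eef_pos: [0.4688, 0.0697, 0.0414]
tcp_rot: [1.0, 0.003, -0.003, 0.001]
contact_force: [-14.2, 0.1, 8.7]
opening: 0.001
```

```bash
python3 - <<'E'
from h import *
look('wrist','w5',['lever_ball','cam_pivot','red_dot'])
plan([])
E
```

```text
wrist lever_ball [313.2 228.3] 0.66 [0.4888 0.0702 0.052 ]
wrist cam_pivot [457.  220.8] 0.59 [0.4891 0.006  0.043 ]
wrist red_dot [418.8 114. ] 0.97 [0.5347 0.0217 0.024 ]
t 7.1 pos [0.4688 0.0698 0.0413] head 0.3 F [-12.9   0.7   7.5] q [-0.07  0.1   2.18 -0.    0.86  1.5 ] op -0.0
```

View pics/w5.png

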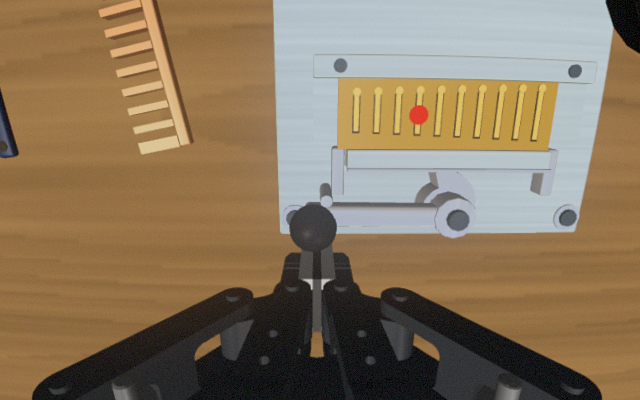

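Emit:
move_arm:
  plan:
    - [[0, 0, 0, 0.004, 0, 0, 0], [0, 0, 0, 0.006, 0, 0, 0], [0, 0, 0, 0.008, 0, 0, 0], [0, 0, 0, 0.008, 0, 0, 0], [0, 0, 0, 0.008, 0, 0, 0]]

```text
time: 7.72
eef_pos: [0.4689, 0.0703, 0.0396]
tcp_rot: [1.0, 0.003, -0.014, 0.0]
contact_force: [-21.7, -0.0, 14.7]
opening: 0.001
```

```bash
python3 - <<'E'
from h import *
look('wrist','w6',['lever_ball','cam_pivot','red_dot'])
plan([])
E
```

```text
wrist lever_ball [313.9 227.6] 0.77 [0.4903 0.0705 0.052 ]
wrist cam_pivot [459.5 223.2] 0.83 [0.489  0.0063 0.043 ]
t 7.92 pos [0.4688 0.0703 0.0396] head 0.4 F [-21.9   1.1  14.4] q [-0.06  0.12  2.17 -0.    0.88  1.5 ] op 0.0
```

View pics/w6.png

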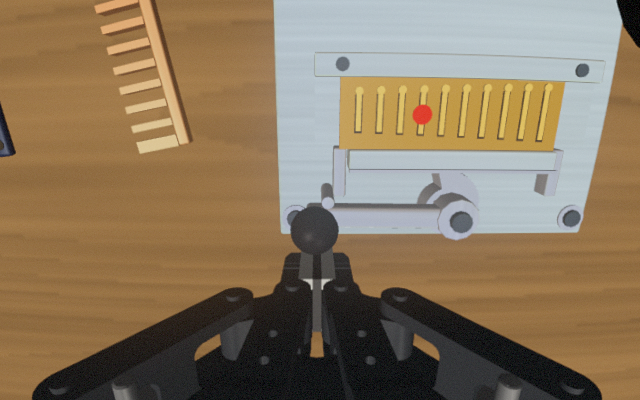

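```bash
cat >> h.py <<'E'
PO=np.array([.6133,.0174])
def mf(psi,off=.038,r=.080,z=.058):
    return (*(PO+r*U(psi)-off*U(psi-90)),z,psi-90)
E
python3 - <<'E'
from h import *
t=mf(248.4,.052);print(t)
plan([(.440,.0703,.04,0),(.44,.07,.16,0),t[:2]+(.16,158)])
E
```

```text
(np.float64(0.6321984130514149), np.float64(-0.07612459561066337), 0.058, 158.4)
t 7.92 pos [0.4688 0.0703 0.0396] head 0.4 F [-21.9   1.1  14.4] q [-0.06  0.12  2.17 -0.    0.88  1.5 ] op 0.0
[0.1, 1.6, 0.4, -0.0288, -0.0002, 0.0004, 0.0]
[0.1, 1.6, 0.4, -0.0323, 0.0002, -0.1195, 0.0]
[-2.3, 0.5, -157.6, 0.1588, 0.1476, -0.1249, 0.0]
```

Emit:
move_arm:
  plan:
    - [[0, 1.6, 0, -0.015, 0, 0, 0], [0, 1.6, 0, -0.029, 0, 0, 0], [0, 1.6, 0, -0.03, 0, -0.04, 0], [0, 1.6, -10, -0.03, 0, -0.08, 0], [0, 1.6, -20, -0.03, 0, -0.13, 0]]

```text
time: 8.55
eef_pos: [0.4429, 0.07, 0.1717]
tcp_rot: [0.984, 0.18, 0.0, -0.002]
contact_force: [0.9, -0.1, 0.5]
opening: 0.003
```

```bash
python3 - <<'E'
from h import *
look('wrist','w7',['lever_ball','cam_pivot','red_dot','glass_center','magnifier_post'])
t=mf(248.4,.052)
plan([t[:2]+(.16,74),t[:2]+(.16,158)])
E
```

```text
wrist lever_ball [333.4 140.2] 0.62 [0.4878 0.0725 0.052 ]
wrist cam_pivot [406.9 165.8] 0.68 [0.4893 0.0079 0.043 ]
wrist red_dot [404.4 105.2] 0.6 [0.5341 0.0253 0.024 ]
wrist glass_center [550.3  85.2] 0.86 [ 0.5838 -0.0603  0.064 ]
wrist magnifier_post [420.8 115.3] 0.65 [0.5272 0.0246 0.078 ]
t 8.85 pos [0.4421 0.0701 0.1694] head 20.3 F [ 0.3 -0.  -0.7] q [-0.07 -0.17  2.17  0.    1.14  1.14] op 0.0
[-0.3, -0.1, -53.7, 0.1274, 0.2032, 0.0083, 0.0]
[-0.2, -0.3, -137.7, 0.1274, 0.2032, 0.0083, 0.0]
```

View pics/w7.png

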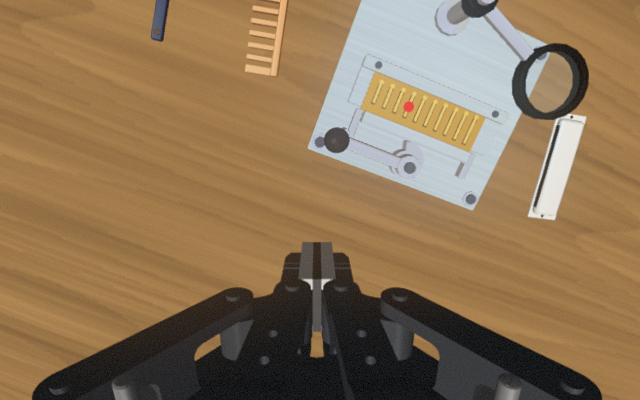

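Emit:
move_arm:
  plan:
    - [[0, 0, -10.5, 0.025, 0.04, 0, 0], [0, 0, -21, 0.05, 0.08, 0, 0], [0, 0, -31.5, 0.076, 0.12, 0, 0], [0, 0, -42, 0.1, 0.162, 0.004, 0], [0, 0, -52.5, 0.127, 0.203, 0.008, 0]]

```text
time: 9.48
eef_pos: [0.6318, -0.077, 0.1575]
tcp_rot: [0.803, 0.596, -0.001, -0.004]
contact_force: [0.4, 0.2, 0.8]
opening: -0.008
```

```bash
python3 - <<'E'
from h import *
t=mf(248.4,.052)
plan([t[:2]+(.16,158)])
E
```

```text
t 9.47 pos [ 0.6318 -0.077   0.1575] head 73.1 F [0.4 0.2 0.8] q [-0.28  0.27  1.73  0.    1.14  0.01] op -0.01
[-0.2, -0.4, -84.9, 0.0009, 0.0001, -0.0025, 0.0]
```

Emit:
move_arm:
  plan:
    - [[0, 0, -10.5, 0, 0, 0, 0], [0, 0, -21, 0, 0, 0, 0], [0, 0, -31.5, 0, 0, 0, 0], [0, 0, -42, 0, 0, 0, 0], [0, 0, -52.5, 0, 0, 0, 0]]

```text
time: 10.1
eef_pos: [0.6307, -0.0768, 0.1546]
tcp_rot: [0.455, 0.891, 0.0, -0.006]
contact_force: [0.3, 0.5, 0.9]
opening: -0.0
```

```bash
python3 - <<'E'
from h import *
look('wrist','w8',['glass_center','magnifier_post'])
t=mf(248.4,.052)
plan([t[:2]+(.12,158)])
E
```

```text
wrist glass_center [278.4 151. ] 0.56 [ 0.5853 -0.0614  0.064 ]
wrist magnifier_post [384.4  81.2] 0.79 [0.6144 0.0157 0.078 ]
wrist magnifier_post [279.3  38.9] 0.64 [ 0.5474 -0.0024  0.078 ]
t 10.25 pos [ 0.6309 -0.0768  0.1552] head 125.4 F [ 0.4 -0.  -0.5] q [-0.28  0.28  1.73  0.    1.14 -0.9 ] op -0.0
[-0.1, -0.6, -32.6, -0.0006, 0.0016, 0.0352, 0.0]
```

View pics/w8.png

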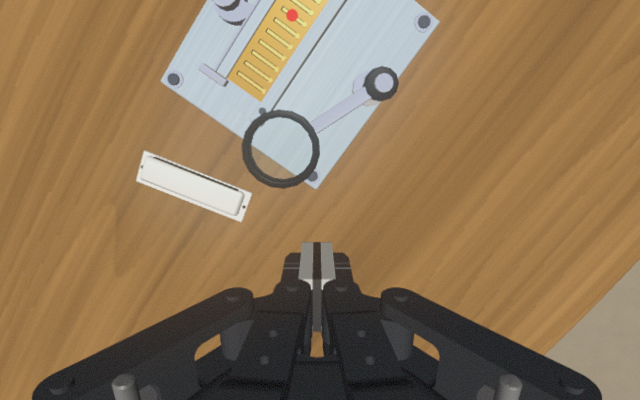

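```bash
python3 - <<'E'
from h import *
t=mf(249,.052)
plan([t[:2]+(.12,159),t[:2]+(.056,159)])
E
```

```text
t 10.25 pos [ 0.6309 -0.0768  0.1552] head 125.4 F [ 0.4 -0.  -0.5] q [-0.28  0.28  1.73  0.    1.14 -0.9 ] op -0.0
[-0.1, -0.6, -33.6, -0.001, 0.0025, 0.0352, 0.0]
[-0.1, -0.6, -33.6, -0.0016, 0.0027, 0.0992, 0.0]
```

Emit:
move_arm:
  plan:
    - [[0, 0, -10, -0.001, 0.0025, 0.02, 0], [0, 0, -20, -0.001, 0.0025, 0.04, 0], [0, 0, -30, -0.001, 0.0025, 0.06, 0], [0, 0, -34, -0.0015, 0.0025, 0.08, 0], [0, 0, -34, -0.0015, 0.0025, 0.0992, 0]]

```text
time: 10.88
eef_pos: [0.6324, -0.0759, 0.0543]
tcp_rot: [0.18, 0.984, 0.002, -0.006]
contact_force: [0.3, 0.2, 0.4]
opening: 0.004
```

```bash
python3 - <<'E'
from h import *
plan([mf(p,.038,z=.057) for p in (248,244,238,232,226)])
E
```

```text
t 10.88 pos [ 0.6324 -0.0759  0.0543] head 159.2 F [0.3 0.2 0.4] q [-0.28  0.4   1.78  0.    0.97 -1.49] op 0.0
[0.1, -0.7, 1.2, 0.0147, -0.0003, -0.0026, 0.0]
[0.1, -0.7, 5.2, 0.0204, -0.0027, -0.0025, 0.0]
[0.1, -0.7, 11.2, 0.0292, -0.0054, -0.0024, 0.0]
[0.0, -0.7, 17.2, 0.0383, -0.0072, -0.0023, 0.0]
[-0.0, -0.7, 23.2, 0.0476, -0.008, -0.0022, 0.0]
```

Emit:
move_arm:
  plan:
    - [[0, -0.7, 1, 0.01, 0, -0.0025, 0], [0, -0.7, 5, 0.019, -0.0027, -0.0025, 0], [0, -0.7, 11, 0.029, -0.0054, -0.0025, 0], [0, -0.7, 17, 0.038, -0.007, -0.0025, 0], [0, -0.7, 23, 0.0475, -0.008, -0.0025, 0]]

```text
time: 11.5
eef_pos: [0.5853, -0.0665, 0.0584]
tcp_rot: [0.375, 0.927, -0.0, 0.001]
contact_force: [0.9, -0.5, -0.7]
opening: -0.002
```

```bash
python3 - <<'E'
from h import *
look('wrist','w9',['glass_center','magnifier_post'])
plan([mf(p,.038,z=.057) for p in (220,214,208,202,196)])
E
```

```text
wrist glass_center [317.1 181.9] 0.69 [ 0.5571 -0.0404  0.064 ]
wrist magnifier_post [522.9 193.9] 0.59 [0.6135 0.0158 0.078 ]
wrist magnifier_post [180.5 250.3] 0.43 [ 0.5368 -0.0968  0.078 ]
t 11.65 pos [ 0.585  -0.0663  0.0581] head 136.3 F [ 0.2 -1.2 -0.4] q [-0.29  0.3   1.91 -0.    0.94 -1.09] op -0.0
[0.0, 0.1, 6.3, 0.0084, -0.0036, 0.0011, 0.0]
[0.0, 0.1, 12.3, 0.0173, -0.0062, 0.0011, 0.0]
[0.0, 0.1, 18.3, 0.0264, -0.0078, 0.0011, 0.0]
[0.0, 0.1, 24.3, 0.0356, -0.0085, 0.0011, 0.0]
[0.0, 0.1, 30.3, 0.0449, -0.0082, 0.0011, 0.0]
```

View pics/w9.png

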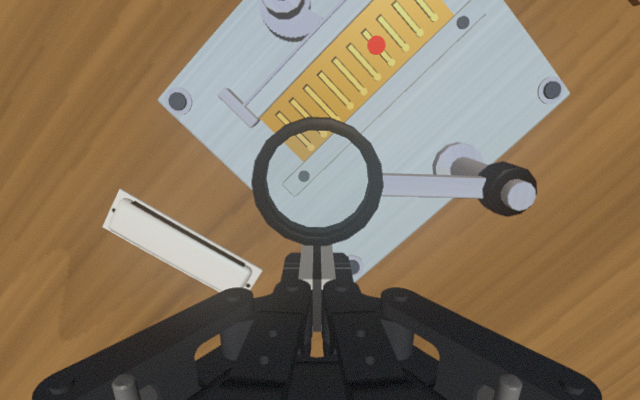

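Emit:
move_arm:
  plan:
    - [[0, 0, 6, 0.0084, -0.0036, 0.001, 0], [0, 0, 12, 0.0173, -0.006, 0.001, 0], [0, 0, 18, 0.0264, -0.008, 0.001, 0], [0, 0, 24, 0.0356, -0.0085, 0.001, 0], [0, 0, 29, 0.043, -0.008, 0.001, 0]]

```text
time: 12.28
eef_pos: [0.5488, -0.0426, 0.0579]
tcp_rot: [0.594, 0.805, 0.0, 0.002]
contact_force: [-0.1, -0.9, 0.9]
opening: 0.0
```

```bash
python3 - <<'E'
from h import *
look('wrist','w10',['glass_center','magnifier_post','red_dot'])
look('top','t10',['glass_center','magnifier_post','red_dot'])
plan([mf(p,.038,z=.057) for p in (193,190,187,184,181)])
E
```

```text
wrist glass_center [316.9 180.8] 0.82 [ 0.537  -0.0059  0.064 ]
wrist magnifier_post [523.9 192.9] 0.96 [0.6135 0.0161 0.078 ]
wrist red_dot [326.6 108.7] 0.73 [0.5334 0.0227 0.024 ]
top glass_center [364.9 227.9] 0.58 [ 0.5362 -0.0051  0.064 ]
top magnifier_post [353.3 180.5] 0.63 [0.6154 0.0137 0.078 ]
top red_dot [346.3 232.3] 0.95 [0.534  0.0234 0.024 ]
t 12.68 pos [ 0.5486 -0.0425  0.0571] head 107.3 F [ 1.   0.7 -0.1] q [-0.26  0.23  2.   -0.    0.91 -0.56] op 0.0
[0.0, 0.0, 4.3, 0.006, -0.003, 0.0001, 0.0]
[0.0, 0.0, 7.3, 0.0104, -0.0046, 0.0001, 0.0]
[0.0, 0.0, 10.3, 0.0148, -0.0059, 0.0001, 0.0]
[0.0, 0.0, 13.3, 0.0193, -0.007, 0.0001, 0.0]
[0.0, 0.0, 16.3, 0.0239, -0.0078, 0.0001, 0.0]
```

View pics/w10.png

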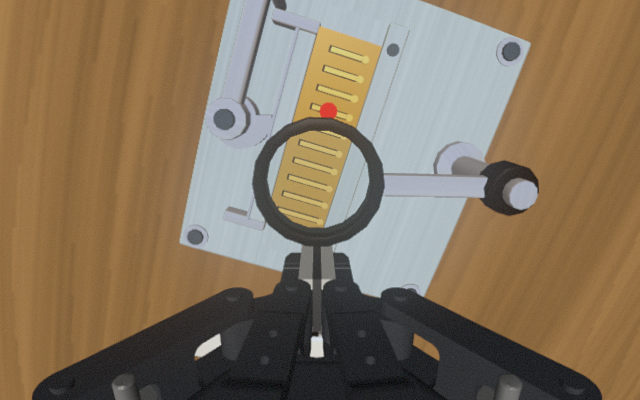

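Emit:
move_arm:
  plan:
    - [[0, 0, 4, 0.006, -0.003, 0, 0], [0, 0, 7.3, 0.0104, -0.0046, 0, 0], [0, 0, 10.3, 0.0148, -0.006, 0, 0], [0, 0, 13.3, 0.0193, -0.007, 0, 0], [0, 0, 16.3, 0.0239, -0.0078, 0, 0]]

```text
time: 13.3
eef_pos: [0.5344, -0.0223, 0.0572]
tcp_rot: [0.701, 0.713, 0.0, 0.001]
contact_force: [0.7, -1.0, 0.3]
opening: 0.001
```

```bash
python3 - <<'E'
from h import *
look('wrist','w11',['glass_center','magnifier_post','red_dot'])
look('top','t11',['glass_center','red_dot'])
plan([mf(p,.038,z=.057) for p in (179,178,177,176,175)])
E
```

```text
wrist glass_center [316.2 181.1] 0.71 [0.5332 0.0161 0.064 ]
wrist magnifier_post [526.3 191.1] 0.82 [0.6136 0.0167 0.078 ]
top glass_center [351.4 227.9] 0.82 [0.5364 0.0178 0.064 ]
top red_dot [346.9 229.6] 0.76 [0.5389 0.0222 0.024 ]
t 13.65 pos [ 0.534  -0.0221  0.057 ] head 91.0 F [ 0.4  1.4 -0. ] q [-0.23  0.2   2.04 -0.    0.91 -0.25] op -0.0
[0.0, 0.0, 2.0, 0.0029, -0.0013, 0.0, 0.0]
[0.0, 0.0, 3.0, 0.0044, -0.0019, 0.0, 0.0]
[0.0, 0.0, 4.0, 0.0058, -0.0025, 0.0, 0.0]
[0.0, 0.0, 5.0, 0.0072, -0.0031, 0.0, 0.0]
[0.0, 0.0, 6.0, 0.0087, -0.0036, 0.0, 0.0]
```

View pics/w11.png

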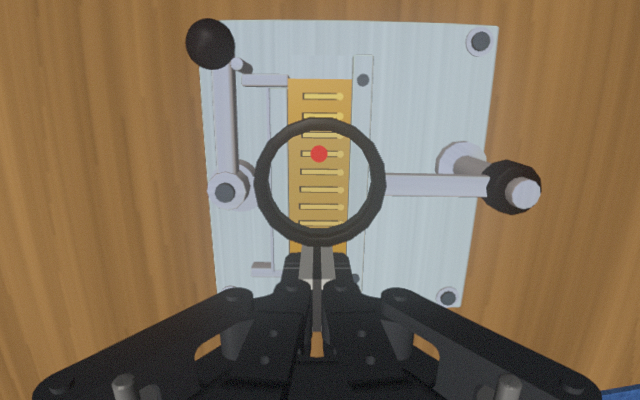

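```bash
cat >> h.py <<'E'
def reddot(im):
    a=im.astype(int); m=((a[...,0]>150)&(a[...,1]<90)&(a[...,2]<90)).astype(np.uint8)
    n,l,st,c=cv2.connectedComponentsWithStats(m); o=[(st[i,4],c[i]) for i in range(1,n) if st[i,4]>5]; return sorted(o,key=lambda t:-t[0])[:3]
def ringc(c,s,g0):
    # fit ring: silhouette of dark outer cylinder via network mask -> optimise centre xy
    r=cut_out(c,'glass_center')
    if not r: return None
    m=r[0]['pixels'].astype(np.uint8); return r[0]['p'],m
E
python3 - <<'E'
from h import *
np.set_printoptions(precision=4,suppress=True)
for c in('wrist','top'):
    s=get_state();im=read_camera(c)
    d=reddot(im);print(c,d)
    for a,p in d[:1]: dot=atz(c,p,.024,s);print('dot',dot)
    r=cut_out(c,'glass_center')
    for x in r[:2]:
        m=x['pixels'].astype(np.uint8);k,_=cv2.findContours(m,cv2.RETR_CCOMP,cv2.CHAIN_APPROX_NONE)
        print(x['p'],m.sum(),x['centre'])
        for q in sorted(k,key=len)[::-1][:2]:
            if len(q)>10:
                e=cv2.fitEllipse(q);print(e,[atz(c,e[0],z,s) for z in(.058,.064,.070)])
        cv2.imwrite(f'pics/m_{c}.png',m*255)
E
```

```text
wrist [(np.int32(204), array([319.4853, 153.6961]))]
dot [0.5345 0.022  0.024 ]
0.87 18512 [338.1, 185.1]
((370.5750732421875, 182.75534057617188), (124.15911102294922, 283.82818603515625), 92.3168716430664) [array([0.5563, 0.0147, 0.058 ]), array([0.5553, 0.016 , 0.064 ]), array([0.5542, 0.0174, 0.07  ])]
top [(np.int32(12), array([347.1667, 232.    ]))]
dot [0.5346 0.0218 0.024 ]
0.75 512 [347.7, 218.7]
((351.0843505859375, 186.9298095703125), (9.819222450256348, 30.59380531311035), 3.5482232570648193) [array([0.6092, 0.0158, 0.058 ]), array([0.6077, 0.0164, 0.064 ]), array([0.6062, 0.017 , 0.07  ])]
((343.809814453125, 228.08187866210938), (12.7921724319458, 29.794527053833008), 7.061718940734863) [array([0.5371, 0.0302, 0.058 ]), array([0.5363, 0.0307, 0.064 ]), array([0.5355, 0.0311, 0.07  ])]
```

```bash
cat >> h.py <<'E'
from scipy.optimize import least_squares
def ringfit(c,im,s,g0,angs,thr=70,rng=(15,90),post=None):
    g=im.max(axis=2)<thr
    c0=proj(c,np.array([*g0,.064]),s); pts=[]
    for a in angs:
        u=np.array([np.cos(np.radians(a)),-np.sin(np.radians(a))]); last=None
        for k in np.arange(rng[0],rng[1],.25):
            p=c0+k*u; i,j=int(round(p[1])),int(round(p[0]))
            if 0<=i<400 and 0<=j<640 and g[i,j]: last=k
            elif last: break
        if last: pts.append(c0+(last)*u)
    pts=np.array(pts,np.float32)
    t=np.linspace(0,2*np.pi,72,endpoint=False)
    def f(p):
        P=np.array([proj(c,np.array([p[0]+.027*np.cos(a),p[1]+.027*np.sin(a),z]),s) for z in(.058,.07) for a in t],np.float32)
        h=cv2.convexHull(P)
        return [cv2.pointPolygonTest(h,(float(q[0]),float(q[1])),True) for q in pts]
    r=least_squares(f,g0,diff_step=1e-3,loss='soft_l1'); return r.x,np.round(r.fun,1),len(pts)
E
python3 - <<'E'
from h import *
np.set_printoptions(precision=4,suppress=True)
s=get_state();im=read_camera('wrist')
print(ringfit('wrist',im,s,[.534,.0165],list(range(15,200,8)),rng=(50,80)))
im=read_camera('top')
print(ringfit('top',im,s,[.534,.0165],list(range(0,50,8))+list(range(130,360,8)),rng=(10,25)))
plan([])
E
```

```text
Traceback (most recent call last):
  File "h.py", line 67, in ringfit
    r=least_squares(f,g0,diff_step=1e-3,loss='soft_l1'); return r.x,np.round(r.fun,1),len(pts)
  File "h.py", line 64, in f
    P=np.array([proj(c,np.array([p[0]+.027*np.cos(a),p[1]+.027*np.sin(a),z]),s) for z in(.058,.07) for a in t],np.float32)
                ~~~~^^^^^^^^^^^^^^^^^^^^^^^^^^^^^^^^^^^^^^^^^^^^^^^^^^^^^^^^^^^
  File "h.py", line 16, in proj
    k=get_calibration(c)
ValueError: time passes only in moves, steps and waits
```

```bash
sed -i 's/^from scipy.spatial/import functools\n_gc=get_calibration\nget_calibration=functools.lru_cache(None)(_gc)\nfrom scipy.spatial/' h.py
python3 - <<'E'
from h import *
np.set_printoptions(precision=4,suppress=True)
s=get_state();im=read_camera('wrist')
print(s['time'],ringfit('wrist',im,s,[.534,.0165],list(range(15,200,8)),rng=(50,80)))
im=read_camera('top');cv2.imwrite('pics/t11z.png',cv2.resize(im[190:290,290:420,::-1],None,fx=6,fy=6,interpolation=cv2.INTER_CUBIC))
print(ringfit('top',im,s,[.534,.0165],list(range(0,50,8))+list(range(130,240,8)),rng=(10,25)))
plan([])
E
```

```text
13.9 (array([0.5359, 0.0098]), array([ 8.4,  7.4,  3.6,  0.8,  1.5, -0.3, -2.1, -2.8, -2.3, -1.2, -1.4,
       -0.9, -0.8,  1.2,  2.1,  3.5,  8.8,  3.2,  8.6]), 19)
(array([0.5359, 0.0143]), array([ 2.4,  2.5,  1.2,  0.3, -2.2, -4.4, -6.7,  0.8,  0.3,  0.2,  0.2,
       -0.1,  0.2,  0.4, -0. , -0.3, -0.1,  0.3, -0.2, -0.7, -0.4]), 21)
t 14.0 pos [ 0.534  -0.022   0.0571] head 91.0 F [0.2 0.8 0.7] q [-0.23  0.2   2.04 -0.    0.91 -0.25] op 0.0
```

View pics/t11z.png

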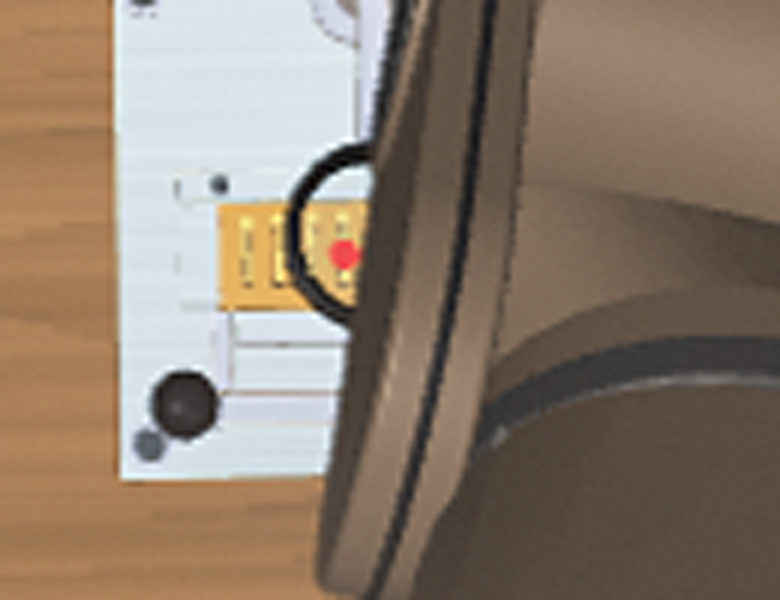

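```bash
python3 - <<'E'
from h import *
s=get_state();im=cv2.imread('pics/w11.png')
for g,col in(((.534,.0165),(0,0,255)),):
  for z in(.058,.07):
   for a in np.linspace(0,6.28,90):
    p=proj('wrist',np.array([g[0]+.027*np.cos(a),g[1]+.027*np.sin(a),z]),s); cv2.circle(im,tuple(int(v) for v in p.round()),0,col if z<.06 else (0,255,0),1)
print(s['eef_pos'])
cv2.imwrite('pics/ov.png',cv2.resize(im[90:270,210:430],None,fx=3.5,fy=3.3))
E
```

```text
[ 0.53402235 -0.02202288  0.05708274]
```

View pics/ov.png

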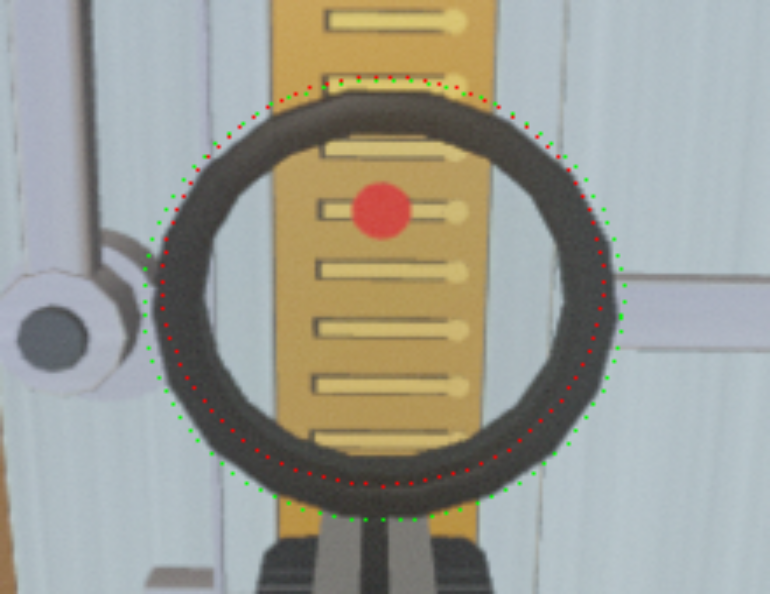

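Emit:
move_arm:
  plan:
    - [[0, 0, 1, 0.0015, -0.0005, 0, 0], [0, 0, 2, 0.003, -0.001, 0, 0], [0, 0, 3, 0.0045, -0.0015, 0, 0], [0, 0, 4, 0.006, -0.002, 0, 0], [0, 0, 4, 0.006, -0.002, 0, 0]]

```text
time: 14.62
eef_pos: [0.5318, -0.0158, 0.057]
tcp_rot: [0.725, 0.688, 0.0, 0.0]
contact_force: [-0.1, 0.2, -0.7]
opening: 0.004
```

```bash
python3 - <<'E'
from h import *
look('wrist','w12',['glass_center','red_dot'])
s=get_state();im=cv2.imread('pics/w12.png');print(s['eef_pos'])
d=reddot(im[:,:,::-1]);print(d,atz('wrist',d[0][1],.024,s))
for a in np.linspace(0,6.28,90):
   for z in(.058,.07):
    p=proj('wrist',np.array([.5342+.027*np.cos(a),.022+.027*np.sin(a),z]),s); cv2.circle(im,tuple(int(v) for v in p.round()),0,(0,255,0) if z>.06 else (0,0,255),1)
cv2.imwrite('pics/ov2.png',cv2.resize(im[90:270,210:430],None,fx=3.5,fy=3.3))
E
```

```text
wrist glass_center [317.9 182.8] 0.85 [0.534  0.0218 0.064 ]
[ 0.532  -0.0159  0.0571]
[(np.int32(194), array([318.0979, 165.4897]))] [0.5346 0.0218 0.024 ]
```

View pics/ov2.png

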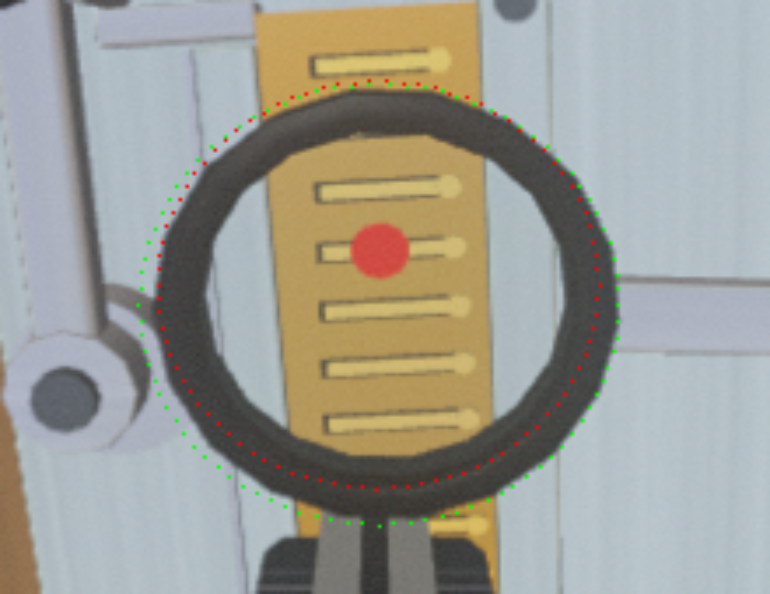

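Emit:
move_arm:
  plan:
    - [[0, 0, 0, -0.012, 0, 0, 0], [0, 0, 0, -0.03, 0, 0, 0], [0, 0, 0, -0.04, 0, -0.04, 0], [0, 0, 0, -0.05, 0, -0.1, 0], [0, 0, 0, -0.05, 0, -0.16, 0]]

```text
time: 15.4
eef_pos: [0.5287, -0.0676, 0.2186]
tcp_rot: [0.726, 0.687, 0.0, 0.0]
contact_force: [0.7, -0.1, 0.6]
opening: 0.004
```

```bash
python3 - <<'E'
from h import *
plan([(.5,.0,.22,86)])
look('wrist','w13',['glass_center','red_dot','lever_ball'])
s=get_state();im=cv2.imread('pics/w13.png')
d=reddot(im[:,:,::-1]);print(d,atz('wrist',d[0][1],.024,s))
cv2.imwrite('pics/w13.png',im)
E
```

```text
t 15.4 pos [ 0.5287 -0.0676  0.2186] head 86.9 F [ 0.7 -0.1  0.6] q [-0.32 -0.02  1.94 -0.    1.22 -0.26] op 0.0
[0.0, 0.0, 0.9, 0.066, -0.0324, -0.0015, 0.0]
wrist glass_center [316.3  80.3] 0.57 [0.5333 0.0211 0.064 ]
wrist lever_ball [258.1  26.6] 0.81 [0.4866 0.0686 0.052 ]Traceback (most recent call last):
  File "<stdin>", line 5, in <module>
IndexError: list index out of range
```

Emit:
move_arm:
  plan:
    - [[0, 0, 0, -0.05, 0, 0, 0], [0, 0, 0, -0.1, 0, 0, 0], [0, 0, 0, -0.15, 0, 0, 0], [0, 0, 0, -0.2, 0, 0, 0], [0, 0, 0, -0.23, 0, 0, 0]]

```text
time: 16.23
eef_pos: [0.5159, -0.299, 0.2164]
tcp_rot: [0.727, 0.687, 0.001, 0.0]
contact_force: [0.2, 0.4, 0.2]
opening: 0.0
```

```bash
python3 - <<'E'
from h import *
for c in('top','scene'):
    look(c,c+'20',['glass_center','red_dot','lever_ball','cam_pivot','reed_plate'])
    im=cv2.imread(f'pics/{c}20.png'); s=None
    d=reddot(im[:,:,::-1]);print(d)
    for a,p in d: print(atz(c,p,.024))
    x,y=(350,225) if c=='top' else (280,200)
    cv2.imwrite(f'pics/{c}20z.png',cv2.resize(im[y-50:y+50,x-65:x+65],None,fx=6,fy=6,interpolation=cv2.INTER_CUBIC))
plan([])
E
```

```text
top glass_center [354.6 230.9] 0.56 [0.5313 0.0125 0.064 ]
top glass_center [348.6 224.4] 0.55 [0.5425 0.0224 0.064 ]
top red_dot [346.2 232.6] 0.73 [0.5335 0.0236 0.024 ]
top lever_ball [315.8 253.7] 0.95 [0.4945 0.0784 0.052 ]
top cam_pivot [358.  256.9] 0.86 [0.4887 0.0057 0.043 ]
top reed_plate [353.6 230.5] 0.62 [0.5374 0.01   0.022 ]
[(np.int32(17), array([346.8235, 231.8235]))]
[0.5349 0.0224 0.024 ]
scene glass_center [284.6 187.4] 0.82 [0.5346 0.0219 0.064 ]
scene red_dot [288.3 195.3] 0.82 [0.5278 0.0273 0.024 ]
scene lever_ball [309.  165.5] 0.7 [0.488  0.0749 0.052 ]
scene cam_pivot [273.1 174.6] 0.6 [0.4889 0.006  0.043 ]
scene reed_plate [275.9 201.7] 0.84 [0.5358 0.0025 0.022 ]
[]
t 16.82 pos [ 0.5178 -0.2962  0.2196] head 87.0 F [ 0.5 -1.  -0.7] q [-0.69  0.12  1.79  0.    1.22 -0.64] op 0.0
```

View pics/w13.png

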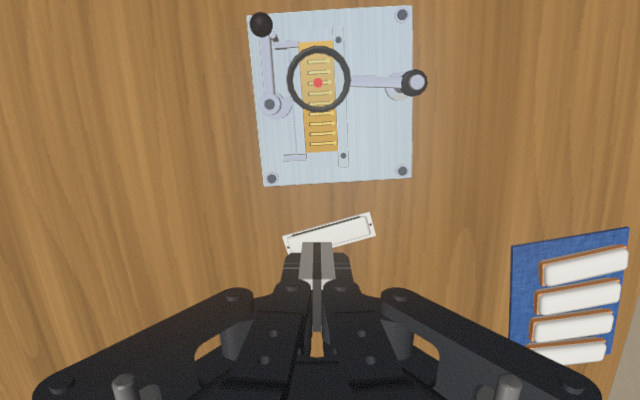

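View pics/top20z.png

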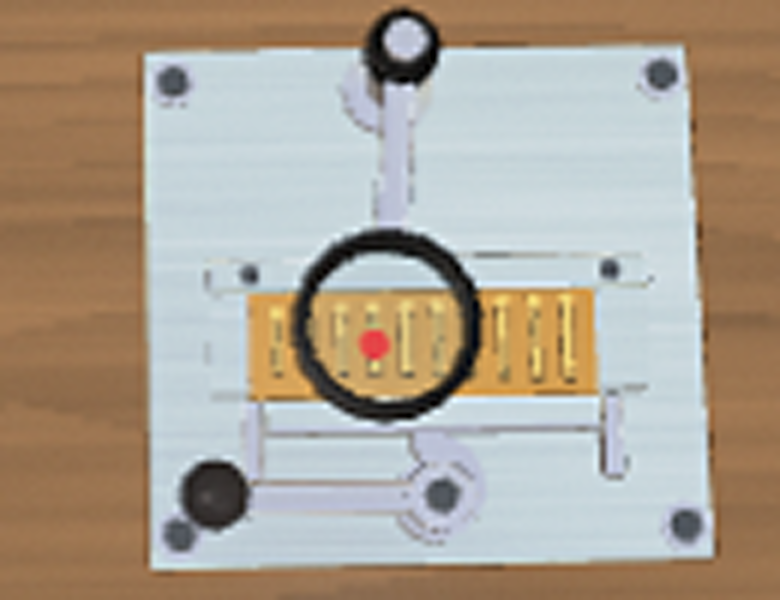

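View pics/scene20z.png

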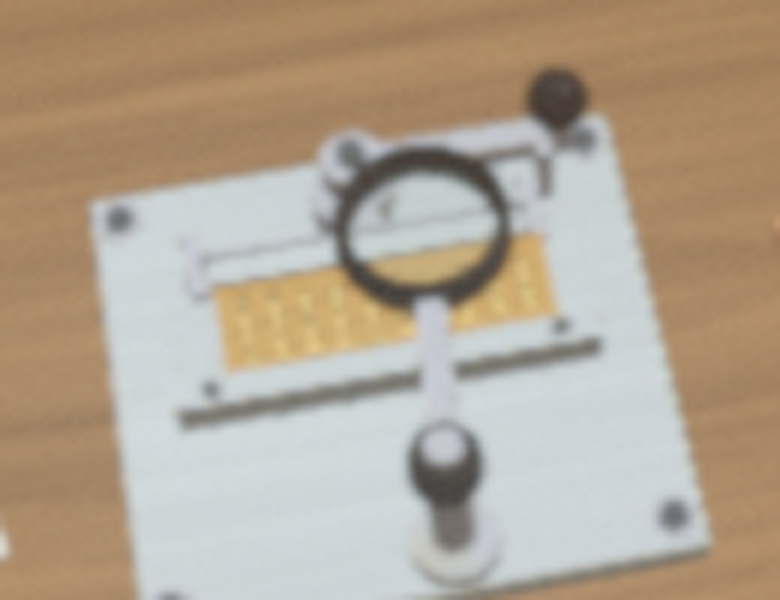

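```bash
python3 - <<'E'
from h import *
np.set_printoptions(precision=4,suppress=True)
im=cv2.imread('pics/top20.png')[:,:,::-1]
print('ring net-free',atz('top',(349.2,228.6),.064))
g=(im.max(axis=2)<90).astype(np.uint8)
n,l,st,c=cv2.connectedComponentsWithStats(g)
for i in range(1,n):
    if 300<c[i][0]<400 and 180<c[i][1]<270 and st[i,4]>30:
        print(st[i],c[i]); k,_=cv2.findContours((l==i).astype(np.uint8),cv2.RETR_EXTERNAL,cv2.CHAIN_APPROX_NONE)
        e=cv2.fitEllipse(k[0]);print(e,atz('top',e[0],.064))
# wrist w13 with recorded pose
s=dict(eef_pos=np.array([.5287,-.0676,.2186]),tcp_rot=np.array([.726,.687,0,0])/np.hypot(.726,.687))
im=cv2.imread('pics/w13.png')[:,:,::-1];a=im.astype(int)
m=(a[...,0]-a[...,1]>90)&(a[...,1]<110);ys,xs=np.nonzero(m[60:110,290:345]);print('wdot',xs.mean()+290,ys.mean()+60,len(xs),atz('wrist',(xs.mean()+290,ys.mean()+60),.024,s))
g=(im.max(axis=2)<90).astype(np.uint8);g[:,352:]=0;g[:40]=0;g[120:]=0;g[:,:284]=0
n,l,st,c=cv2.connectedComponentsWithStats(g);i=1+np.argmax(st[1:,4]);k,_=cv2.findContours((l==i).astype(np.uint8),cv2.RETR_EXTERNAL,cv2.CHAIN_APPROX_NONE)
e=cv2.fitEllipse(k[0]);print(e,atz('wrist',e[0],.064,s))
E
```

```text
ring net-free [0.5353 0.0216 0.064 ]
[346 176  13  13  83] [351.4096 183.2048]
((351.65545654296875, 182.49697875976562), (11.370086669921875, 12.502645492553711), 37.1288948059082) [0.6156 0.0152 0.064 ]
[334 213  31  32 265] [349.4604 228.4377]
((349.0868835449219, 228.77003479003906), (30.308813095092773, 30.992856979370117), 13.475433349609375) [0.535  0.0218 0.064 ]
[316 252  10  11  96] [320.4271 256.9792]
((320.4291687011719, 256.9869384765625), (9.682207107543945, 10.721687316894531), 179.01380920410156) [0.4881 0.0708 0.064 ]
wdot 317.53703703703707 82.25925925925927 54 [0.5345 0.022  0.024 ]
((318.4945373535156, 79.2353286743164), (60.72919845581055, 63.691410064697266), 21.396923065185547) [0.5351 0.0219 0.064 ]
```

```bash
python3 - <<'E'
from plant import ticket
print(ticket.sign_off())
E
```

```text
the job is handed in; nothing more can be done
None
```

The reed plate is clamped and the red dot sits centred under the glass. I handed the job in at about 17 s, well inside the 64 s limit.

- **Lever:** With the fingers shut, I pushed the ball clockwise until it stopped on its stop. It did not move further at about 22 N of push. After I backed off, the pictures show the bar lying along the jaw and the plate against the fence with no gap.
- **Magnifier:** I pushed the ring round from its outer side, then backed away. The last fits of my own, with the robot clear, agree from two cameras:

| Camera | Glass centre (m) | Red dot (m) | Offset |
|---|---|---|---|
| Top | (0.5350, 0.0218) | (0.5349, 0.0224) | about 0.6 mm |
| Wrist | (0.5351, 0.0219) | (0.5345, 0.0220) | about 0.6 mm |

- **Checks that disagreed or failed:**
  - The trained network's glass and dot positions in the last top and scene pictures were up to about 10 mm off these fits. I went by the fits.
  - The dot was hidden by the ring in the scene view, so that camera could not confirm the centring.
- **Kept clear:** The fingers stayed above the reed plate and never went near the comb, wrench or cover plate. I did not measure those three again at the end.

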